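# Switch on the microscope lamp under its guard

## Task

Switch on the microscope lamp: with the fingers only pushing, never gripping, lift the sprung guard on the lamp power unit well up while the toggle is still off, keep it propped up on the finger while you push the toggle beneath it fully over from the unit's left to its right, then draw the finger out and let the guard drop fully shut. Be gentle with guard and toggle, and leave everything else standing where it is.

Things in the scene. Friction and masses are not known exactly. Their poses are not given: they have to be found in the camera images.
- console: White lamp power unit: low fixed box 200 (x) x 280 (y) x 70 high. Origin: centre of its underside; x points away from its front (which faces the robot, give or take its yaw), y to its left, z up; flat top at z = 70. 'Unit' below means this frame, mm. On its top a fixed black knob (does not turn), 38 dia x 20 high, at unit (-55, 112).
- guard (a joint): Hinge of the aluminium switch guard, rad: 0 shut, grows as its front lip goes up and back, stop at 1.5. A hood 100 wide (unit y +-50): rear wall 36 high above the hinge, 3 mm top plate reaching forwards to the lip roller; front and sides open but for cheeks reaching 22 forwards of the hinge. A weak spring (0.02 to 0.05 N m) always shuts it: it stays up only while held up.
- guard_lip (a point): Centre of the guard's front lip, a free-turning steel roller 10 dia, 92 long along unit y. With the guard shut it lies at unit (-44, 0, 119.5): 54 in front of and 34.5 above the hinge axis; underside of the top plate at unit z = 118. It moves with the guard. An upright finger pushed level against it, away from the robot, raises the guard with about 1 N while the roller rolls up the finger.
- guard_hinge (a point): Middle of the guard's hinge axis, which runs along unit y; at unit (10, 0, 85). Two fixed steel brackets, 14 x 5 x 20 high, stand at its ends, unit (10, +-54).
- toggle (a joint): Toggle under the guard, rad: 0 = off, leaning to the unit's left (+y); 0.7 = on, leaning to the unit's right (-y); both end stops. Friction about 1.2 N at the tip; it stays where it is left. It moves only along the hinge line, so a finger standing beside it, with the guard leaning on that finger, can push it over.
- toggle_tip (a point): Centre of the 12 dia steel ball on the toggle's 6 dia stem. The stem pivots at unit (-15, 0, 76), 34 below the ball's centre: ball at unit (-15, 11.7, 108) when off, (-15, -11.7, 108) when on. A fixed round bush 24 dia x 12 high surrounds the stem's foot.
- eyepiece: Bystander: black microscope eyepiece, upright cylinder 38 dia x 44 high, on top of the power unit; origin: centre of its underside
- dish: Bystander: white ceramic dish 48 dia x 14 high, on top of the power unit; origin: centre of its underside
- objective: Bystander: steel objective lens, upright, 40 dia x 45 high; origin: centre of its underside
- jar: Bystander: amber specimen jar 48 dia x 70 high; origin: centre of its underside
- driver: Bystander: screwdriver with a black handle, 160 long, lying on the table; origin: centre of its underside
- slide_box: Bystander: wooden slide box 90 x 70 x 35; origin: centre of its underside

How it is judged:
By the outcome, as a careful person would: the job done as asked, in the order asked, and still so for the second after the job is handed in, with the robot touching nothing.
It also fails if it takes over 32 s, if anything falls off the work surface, if the arm or the gripper's body presses on something with over 40 N, if the wrist force passes 120 N, or if a joint passes its speed limit or range.

## Robot

A 7-joint arm with a two-finger parallel gripper is mounted at the origin on the work surface. World frame = base frame: x ahead of the robot, y to its left, z up, the work surface at z = 0. Lengths are in m, angles in rad, forces in N, time in s.
With the tool pointing down it reaches from about 0.425 to 0.825 m from the base axis. Payload 3.6 kg.
Tool frame: the origin (TCP) lies at the very end of the fingers, on their centre line; the grasp point (between the pads) lies 19 mm behind it (hold_point_z is the distance from the TCP to the grasp point, in m); z points along the fingers, y is the line along which they close (so a half turn about z gives the same grasp; the last joint's range is limited). The gripper opens to 85 mm and grips with 20 to 120 N. Pads are 22 mm wide; open, the fingers measure 114 mm over their backs; the gripper's body (76 mm by 85 mm) begins 54 mm behind the grasp point. The pads swing forward as they close: fully open they stand 13 mm farther back than shut.
Start: joints at [-1.371, 0.615, -0.013, 1.423, 0.008, 1.103, -0.04], TCP at [0.145, 0.633, 0.231] pointing down, gripper open.
Joint ranges: [-3.12, 3.12], [-0.3, 2.06], [-1.34, 1.32], [0.26, 2.42], [-1.36, 4.5], [0.01, 1.98], [-2.84, 2.84]. Speed limits (rad/s): [2.79, 2.79, 3.14, 3.14, 3.14, 3.14, 3.14].

## Interface

Orientations are given as a unit quaternion [x, y, z, w].
In Python, from bench import get_state, snapshot, finish_job, hold_point_z gives the robot as it stands.
- The arm moves only by the shell command python3 -m crank 'ROWS' [OPENING] [FORCE]. ROWS is JSON, a list of rows, each an object with "offset": the shift along the tool's x, y, z in mm, a list of three; "twist": the turn about the tool's z in rad. In form: [{"offset": [tx, ty, tz], "twist": twist}, ...]. A call has exactly 8 rows; each row is the pose to reach, as a shift and turn from the pose commanded when the call began, along the tool's axes at that moment; what a row does not reach only later rows make up. A row lasts 1/10 s, in which the tool goes at most 50 mm and 8.59 degrees, less where a joint would pass 70% of its speed; a pose out of reach is approached as far as the arm can. A call with a gripper value outside its range is refused whole. OPENING is the opening in per cent of the stroke, from 0 (shut) to 100 (fully open), set as the call begins (- or left out, the last holds). The fingers move at their own pace and stop on an object; FORCE is the grip in N (left out, the last holds). Time passes only in rows, so rows that repeat a pose let the fingers close, or fill a call up. It gives the time, the measured TCP pose, the force, the opening and the grip force at its end, in the units of the state.
- get_state(): the state, without advancing time (a new reading comes with each control period).
- snapshot(name): name is "scene" or "top" or "wrist"; returns a dict with "image" (480x640x3 uint8, red, green, blue), "mtx" (3x3 intrinsics, pixels), "world_to_cam" (4x4, takes a point from world to camera coordinates). Camera axes: x right, y up, looking along -z (the intrinsics and any distortion apply to the point x, -y, -z); pixel columns grow to the right and rows downward; lengths in m; the calibration is good to about 2 mm. The wrist camera is an equidistant fisheye: a pixel r from the principal point sees the ray r / f radians off the axis. A picture is of the moment at which its call begins. There is no depth.
- finish_job(): hands the job in; it is judged then, once.
The state is a dict: "clock": time; "joint_pos": joint angles; "qvel": joint speeds; "effort": joint torques, N m; "eef_pos": TCP position; "ee_rot": TCP orientation; "wrist_force": force on the tool from outside, world axes, zero at the start; "torque": the same for the moment, N m; "grip_width": opening from 0.0 (shut) to 1.0 (fully open); "finger_force": force on a finger pad.
Only numpy, scipy, OpenCV 4.12 (cv2) and the standard library are available. Lean on these libraries where they do the work, as an engineer would, in place of code of your own. Each camera call takes 0.05 s, during which the arm holds its last target. There are 200 camera calls.

## Working session

There is one attempt and no reset: what is moved stays moved. The work goes in short steps, Python scripts to look and compute and a shell command to move; the robot and the scene stay as the last step left them, time stands still between calls to the robot, and variables do not carry over. Pictures are saved under pics/ and viewed, at most 10 in all, crops included, and the job is handed in when it is done.

```bash
ls; mkdir -p pics
python3 - <<'E'
from bench import *
import cv2
print(get_state(), hold_point_z)
for n in ["scene","top"]:
    s=snapshot(n); cv2.imwrite(f"pics/{n}0.png",s["image"][:,:,::-1]); print(n,s["mtx"],s["world_to_cam"])
E
```

```text
pics
{'clock': 0.0, 'joint_pos': array([-1.37150797,  0.61595023, -0.01260736,  1.42491416,  0.00811654,
        1.10339037, -0.04039388]), 'qvel': array([ 8.26859528e-04, -1.92350473e-03,  3.61327741e-04, -1.48048487e-05,
       -4.05572889e-04,  1.56443524e-04,  1.86324338e-03]), 'effort': array([-3.01261889e-04, -4.69213915e+01,  2.59096082e-01, -1.71038300e+01,
        9.95776034e-03,  9.54267627e-03,  4.49182664e-06]), 'eef_pos': array([0.14534674, 0.6327519 , 0.23011299]), 'ee_rot': array([ 1.12618231e-01,  9.93637474e-01, -1.30044183e-03, -1.18064712e-04]), 'wrist_force': array([-0.15326525, -0.1122454 , -0.36843596]), 'torque': array([ 0.0309649 , -0.03640436,  0.01013973]), 'finger_force': 0.0, 'grip_width': 1.002330255797038} 0.0187
scene [[596.48186389   0.         318.82207997]
 [  0.         596.48186389 233.5191228 ]
 [  0.           0.           1.        ]] [[ 0.25917867  0.96564706  0.01876643 -0.14415835]
 [-0.6823726   0.16932811  0.71112279  0.30089095]
 [ 0.68351595 -0.19711356  0.70281733 -1.76627848]
 [ 0.          0.          0.          1.        ]]
top [[568.09550781   0.         319.51981092]
 [  0.         568.09550781 244.52298341]
 [  0.           0.           1.        ]] [[-0.00898769 -0.99994793 -0.00483221  0.01929761]
 [ 0.99615559 -0.0093745   0.08709857 -0.54380686]
 [-0.08713933 -0.00403081  0.99618798 -1.21365652]
 [ 0.          0.          0.          1.        ]]
```

View pics/scene0.png

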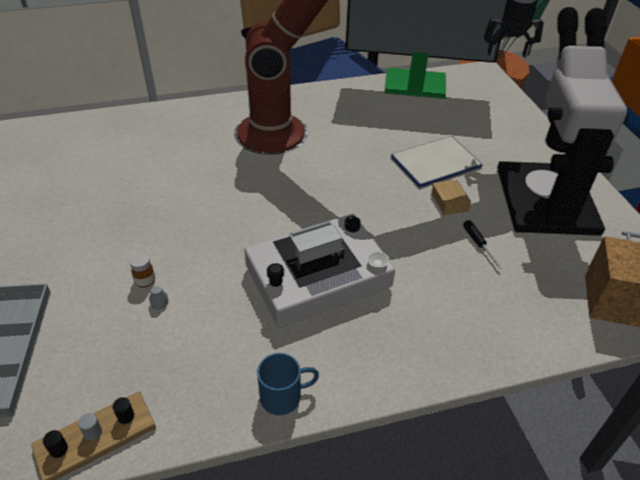

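View pics/top0.png

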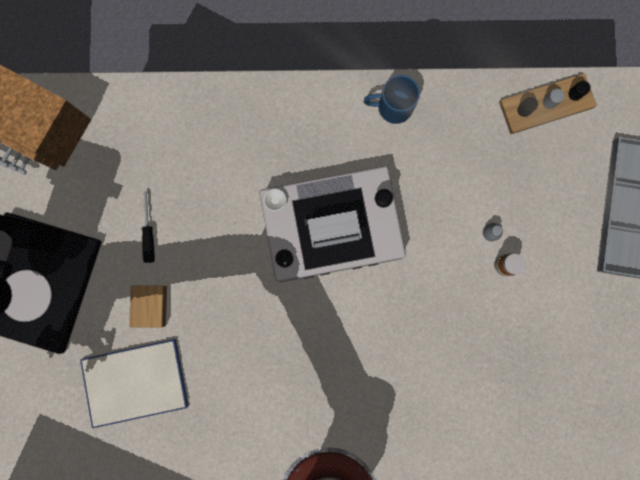

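The top view shows the unit at about (333,223), yawed about +10°. The guard is at (333,229), the knob at (284,258), the dish at (275,198) and the eyepiece at (384,198). The scene view shows the same layout.

Run:
```python
import cv2
a=cv2.imread("pics/top0.png")[155:290,250:420]; cv2.imwrite("pics/tc.png",cv2.resize(a,None,fx=4.4,fy=4.4,interpolation=cv2.INTER_CUBIC))
a=cv2.imread("pics/scene0.png")[205:330,235:405]; cv2.imwrite("pics/sc.png",cv2.resize(a,None,fx=4.4,fy=4.4,interpolation=cv2.INTER_CUBIC))
```

```text
(no output)
```

View pics/tc.png

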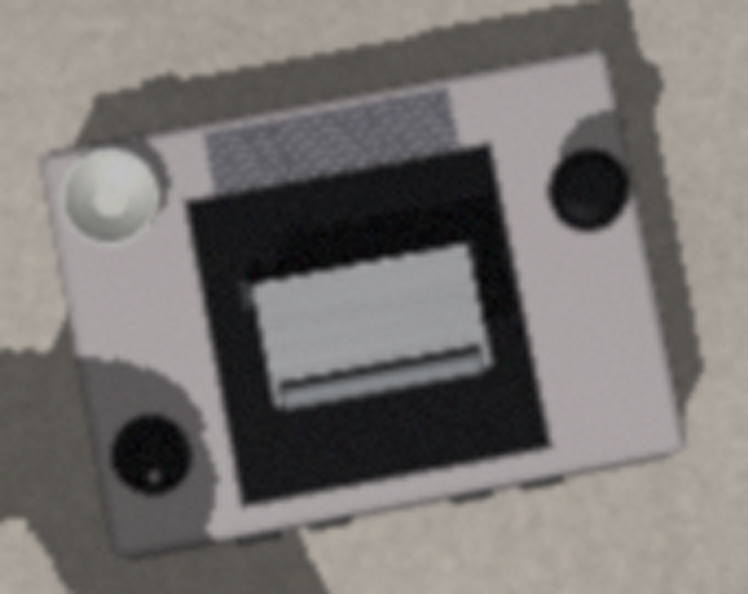

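View pics/sc.png

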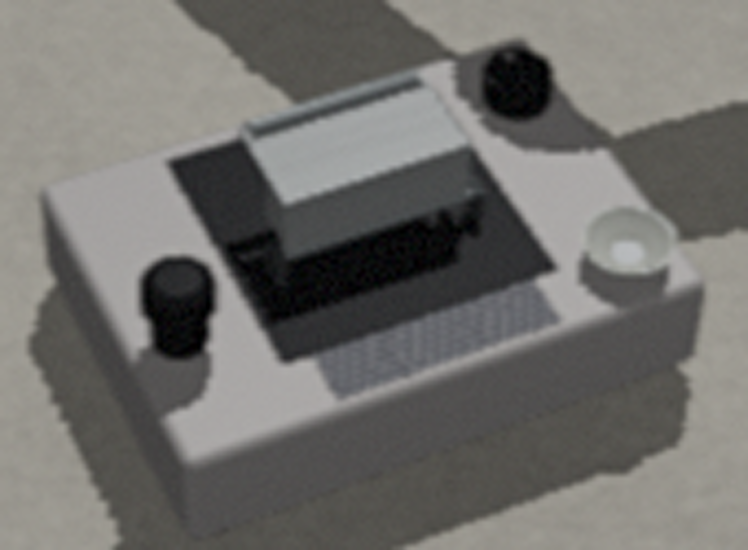

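The crops show the unit's top corners clearly. In the top crop they are RL (42,155), RR (602,52), FR (682,450) and FL (118,553). In the scene crop they are FR (42,190), RR (190,465) and RL (700,290). The roller runs from (280,402) to (490,362) in the top crop.

```bash
cat > h.py <<'E'
import numpy as np
from bench import *
def ray(s,px,z):
    "world point on plane z (m) seen at pixel, pinhole cameras"
    M,T=s["mtx"],s["world_to_cam"]; R,t=T[:3,:3],T[:3,3]
    d=np.linalg.solve(M,[px[0],px[1],1])*[1,-1,-1]
    d=R.T@d; c=-R.T@t
    return c+d*(z-c[2])/d[2]
def fit(u,w):
    "planar rigid fit unit->world, mm"
    u,w=np.array(u,float),np.array(w,float); a,b=u-u.mean(0),w-w.mean(0)
    th=np.arctan2((a[:,0]*b[:,1]-a[:,1]*b[:,0]).sum(),(a*b).sum())
    R=np.array([[np.cos(th),-np.sin(th)],[np.sin(th),np.cos(th)]]); t=w.mean(0)-R@u.mean(0)
    return th,t,w-(u@R.T+t)
E
python3 - <<'E'
from h import *
np.set_printoptions(precision=1,suppress=True)
P=[((100,140),(42,155),70),((100,-140),(602,52),70),((-100,-140),(682,450),70),((-100,140),(118,553),70),
((-55,112),(152,453),90),((-49,46),(279,408),119.5),((-49,-46),(491,366),119.5)]
S=[((-100,-140),(42,190),70),((100,-140),(188,465),70),((100,140),(702,290),70),((-55,112),(517,72),90)]
for n,L,o in (("top",P,(250,155)),("scene",S,(235,205))):
    s=snapshot(n)
    w=[ray(s,(p[1][0]/4.4+o[0]-.4,p[1][1]/4.4+o[1]-.4),p[2]/1000)[:2]*1000 for p in L]
    for k in (4,len(L)): print(n,k,*fit([p[0] for p in L[:k]],w[:k]))
E
```

```text
top 4 0.17577127700675138 [585.1 -11.8] [[-1.8 -2.7]
 [-3.2  2.9]
 [ 1.2  3.6]
 [ 3.8 -3.8]]
top 7 0.17750513446511926 [585.9 -12.4] [[-2.3 -2.3]
 [-4.2  3.2]
 [ 0.2  4.3]
 [ 3.2 -3.1]
 [-0.  -1.1]
 [ 0.5  2.8]
 [ 2.6 -3.7]]
scene 4 0.17422958758764892 [590.  -11.8] [[ 4.1  3. ]
 [-3.3  2.9]
 [ 1.2 -5.5]
 [-1.9 -0.5]]
scene 4 0.17422958758764892 [590.  -11.8] [[ 4.1  3. ]
 [-3.3  2.9]
 [ 1.2 -5.5]
 [-1.9 -0.5]]
```

```bash
python3 -m crank '[{"offset":[-20,-21,0],"twist":0},{"offset":[-55,-58,0],"twist":0},{"offset":[-89,-94,0],"twist":0},{"offset":[-124,-131,0],"twist":0},{"offset":[-159,-168,0],"twist":0},{"offset":[-194,-205,0],"twist":0},{"offset":[-229,-242,0],"twist":0},{"offset":[-264,-280,0],"twist":0}]' 0 20
python3 -m crank '[{"offset":[-25,-33,0],"twist":0.146},{"offset":[-49,-66,0],"twist":0.292},{"offset":[-74,-98,5],"twist":0.438},{"offset":[-98,-131,10],"twist":0.584},{"offset":[-123,-164,15],"twist":0.73},{"offset":[-148,-197,20],"twist":0.876},{"offset":[-172,-230,25],"twist":1.022},{"offset":[-197,-263,30],"twist":1.168}]'
python3 - <<'E'
from h import *
import cv2
s=get_state();print(s)
a=snapshot("wrist");cv2.imwrite("pics/w1.png",a["image"][:,:,::-1]);print(a["mtx"],a["world_to_cam"])
a=snapshot("scene");cv2.imwrite("pics/s1.png",cv2.resize(a["image"][110:320,220:430,::-1],None,fx=2.8,fy=2.8,interpolation=cv2.INTER_CUBIC))
E
```

```text
clock: 1.0
eef_pos: [0.338, 0.3047, 0.2315]
ee_rot: [0.113, 0.994, 0.0, 0.0]
wrist_force: [0.9, -0.2, -0.1]
grip_width: 0.003
finger_force: 0.0
clock: 1.8
eef_pos: [0.4708, 0.0047, 0.2012]
ee_rot: [0.644, 0.765, 0.0, 0.0]
wrist_force: [0.3, 0.3, -0.3]
grip_width: -0.002
finger_force: 0.0
{'clock': 1.8, 'joint_pos': array([-0.3413654 ,  0.39891631,  0.39574489,  1.97220273, -0.20875324,
        0.80916584,  0.34276236]), 'qvel': array([ 0.61888925,  0.34354403,  0.39059122, -0.31138798, -0.34918466,
        0.05795803, -0.27053446]), 'effort': array([ -1.68071117, -34.08664584,   2.91532204, -12.46841222,
         0.32583179,   0.06642688,   0.18494718]), 'eef_pos': array([0.47075721, 0.00473419, 0.20124225]), 'ee_rot': array([6.43944761e-01, 7.65071966e-01, 1.77551067e-04, 2.13373131e-05]), 'wrist_force': array([ 0.28659963,  0.28500967, -0.3192379 ]), 'torque': array([ 0.03414825, -0.0477621 , -0.01194045]), 'finger_force': 0.0, 'grip_width': -0.0023678237397281973}
[[371.64829954   0.         320.72790708]
 [  0.         371.64829954 246.65162144]
 [  0.           0.           1.        ]] [[ 9.85350890e-01  1.70536990e-01  8.71551967e-04 -4.64056183e-01]
 [-1.64032637e-01  9.49142626e-01 -2.68740711e-01  9.96901674e-02]
 [-4.66574590e-02  2.64660936e-01  9.63212163e-01 -3.27917521e-01]
 [ 0.00000000e+00  0.00000000e+00  0.00000000e+00  1.00000000e+00]]
```

View pics/w1.png

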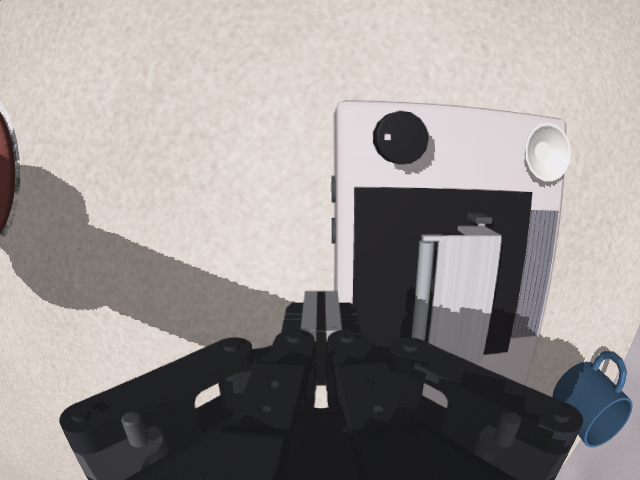

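View pics/s1.png

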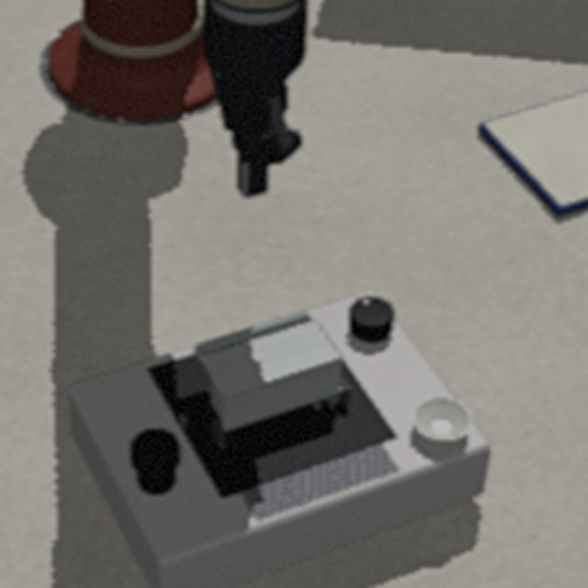

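The wrist view shows the closed fingers. The tip is at (322,300), about 15 mm thick for the lowest 18 mm and about 29 mm thick above that. The knob top is at (401,137) and the lip roller's left end is at about (429,238). In the scene crop the finger side is flat for about 50 mm, so I'll use the flat side (tool x along unit x). First I'll check the unit pose with the wrist view.

```bash
cat >> h.py <<'E'
def wray(s,px,z):
    M,T=s["mtx"],s["world_to_cam"]; R,t=T[:3,:3],T[:3,3]
    v=np.array([px[0]-M[0,2],px[1]-M[1,2]]); r=np.hypot(*v); th=r/M[0,0]
    d=R.T@np.array([np.sin(th)*v[0]/r,-np.sin(th)*v[1]/r,-np.cos(th)]); c=-R.T@t
    return c+d*(z-c[2])/d[2]
TH=.176; ORG=np.array([586.,-12.])
RU=np.array([[np.cos(TH),-np.sin(TH)],[np.sin(TH),np.cos(TH)]])
def unit(w): return RU.T@(np.array(w)[:2]*1000-ORG)
E
python3 - <<'E'
from h import *
np.set_printoptions(precision=1,suppress=True)
s=snapshot("wrist"); import cv2; cv2.imwrite("pics/w1b.png",s["image"][:,:,::-1])
for n,p,z in (("knob -55,112",(401,137),.09),("FL -100,140",(337,101),.07),("RL 100,140",(566,121),.07),("roller end front -49,46",(420,236),.1195),("roller mid rear edge -39",(437,290),.1195),("roller front at same",(416,290),.1195),("bracket 10,54",(480,217),.105)):
    print(n,unit(wray(s,p,z)))
print(get_state()["eef_pos"],unit(get_state()["eef_pos"]))
E
```

```text
knob -55,112 [-55.3 104.9]
FL -100,140 [-97.9 131.2]
RL 100,140 [ 97.2 130. ]
roller end front -49,46 [-47.7  42.7]
roller mid rear edge -39 [-33.    5.1]
roller front at same [-47.8   5.7]
bracket 10,54 [-0.  52.4]
[0.5 0.  0.2] [-110.7   35.1]
```

```bash
python3 -m crank '[{"offset":[0,4,0],"twist":-0.147},{"offset":[-1,8,0],"twist":-0.294},{"offset":[-1,12,0],"twist":-0.441},{"offset":[-1,16,0],"twist":-0.588},{"offset":[-2,20,0],"twist":-0.735},{"offset":[-2,24,0],"twist":-0.882},{"offset":[-2,26,0],"twist":-1.029},{"offset":[-2,26,0],"twist":-1.176}]'
python3 -m crank '[{"offset":[0,0,10],"twist":-0.14},{"offset":[0,0,25],"twist":-0.28},{"offset":[0,0,45],"twist":-0.4},{"offset":[0,0,65],"twist":-0.4},{"offset":[0,0,80],"twist":-0.4},{"offset":[0,0,92],"twist":-0.4},{"offset":[0,0,98],"twist":-0.4},{"offset":[0,0,98],"twist":-0.4}]'
python3 - <<'E'
from h import *
import cv2
s=get_state();print(s["clock"],s["eef_pos"],s["ee_rot"],unit(s["eef_pos"]),s["joint_pos"],s["wrist_force"])
a=snapshot("wrist");cv2.imwrite("pics/w2.png",a["image"][:,:,::-1])
b=snapshot("scene");cv2.imwrite("pics/s2.png",cv2.resize(b["image"][160:320,230:410,::-1],None,fx=3,fy=3,interpolation=cv2.INTER_CUBIC))
A=cv2.hconcat([cv2.resize(cv2.imread("pics/s2.png"),(540,480)),a["image"][:,:,::-1].copy()]);cv2.imwrite("pics/c2.png",cv2.resize(A,(800,325)))
E
```

```text
clock: 2.75
eef_pos: [0.4961, 0.0106, 0.2014]
ee_rot: [0.104, 0.995, 0.0, -0.0]
wrist_force: [-0.2, 0.1, -0.6]
grip_width: -0.002
finger_force: 0.0
clock: 3.55
eef_pos: [0.4956, 0.0098, 0.1028]
ee_rot: [-0.092, 0.996, 0.0, -0.001]
wrist_force: [-0.2, -0.5, -0.1]
grip_width: 0.0
finger_force: 0.0
3.55 [0.49559974 0.00980323 0.10279807] [-9.20573749e-02  9.95753270e-01  3.10467566e-04 -8.76858601e-04] [-85.18616388  37.29484424] [-0.0378218   0.56249269 -0.03770274  2.00345316  0.03573537  0.57802724
  1.65548358] [-0.23721397 -0.52765326 -0.08211783]
```

View pics/w2.png

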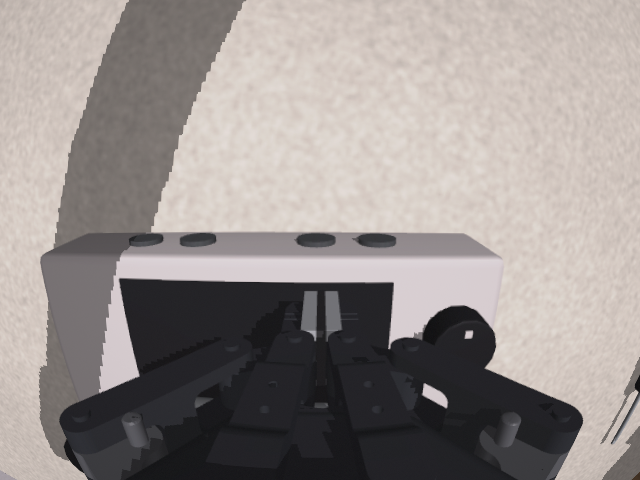

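Wrist view: the finger is in front of the hidden guard. The unit's front-edge corners are at (42,256) and (501,258), the panel's front corners at (120,279) and (393,283), and the knob at (459,330). These give another lateral check.

Run:
```python
from h import *
np.set_printoptions(precision=1,suppress=True)
s=snapshot("wrist")
for n,p,z in (("FL -100,140",(501,258),.07),("FR",(42,256),.07),("panel FL",(393,283),.07),("panel FR",(120,279),.07),("knob",(457,325),.09)):
    print(n,unit(wray(s,p,z)))
t=snapshot("top")
for p in ((190,203),(492,147),(550,445),(243,503)): print("top panel",unit(ray(t,(p[0]/4.4+249.6,p[1]/4.4+154.6),.07)))
```

```text
FL -100,140 [-98.5 133.3]
FR [ -96.8 -135.1]
panel FL [-85.   73.4]
panel FR [-84.4 -76.3]
knob [-70.1 103.7]
top panel [60.8 72.2]
top panel [ 60.8 -75.4]
top panel [-85.2 -75.1]
top panel [-85.4  73.3]
```

```bash
python3 -m crank '[{"offset":[0,-3,0],"twist":0},{"offset":[-4,-6,0],"twist":0},{"offset":[-9,-6,0],"twist":0},{"offset":[-14,-6,0],"twist":0},{"offset":[-19,-6,0],"twist":0},{"offset":[-24,-6,0],"twist":0},{"offset":[-28,-6,0],"twist":0},{"offset":[-32,-6,0],"twist":0}]'
python3 -m crank '[{"offset":[-3,0,0],"twist":0},{"offset":[-6,0,0],"twist":0},{"offset":[-9,0,0],"twist":0},{"offset":[-12,0,0],"twist":0},{"offset":[-15,0,0],"twist":0},{"offset":[-18,0,0],"twist":0},{"offset":[-20,0,0],"twist":0},{"offset":[-20,0,0],"twist":0}]'
python3 - <<'E'
from h import *
import cv2
s=get_state();print(unit(s["eef_pos"]))
a=snapshot("wrist")["image"][:,:,::-1];b=snapshot("scene")["image"][190:320,240:400,::-1]
cv2.imwrite("pics/c3.png",cv2.resize(b,None,fx=4.5,fy=4.5,interpolation=cv2.INTER_CUBIC))
E
```

```text
clock: 4.55
eef_pos: [0.5282, 0.0087, 0.103]
ee_rot: [-0.091, 0.996, -0.0, -0.001]
wrist_force: [-1.3, 0.1, -0.1]
grip_width: -0.002
finger_force: 0.7
clock: 5.35
eef_pos: [0.5491, 0.0123, 0.1034]
ee_rot: [-0.091, 0.996, -0.0, 0.0]
wrist_force: [0.3, -0.2, -0.4]
grip_width: -0.0
finger_force: 0.0
[-32.05488955  30.42171055]
```

View pics/c3.png

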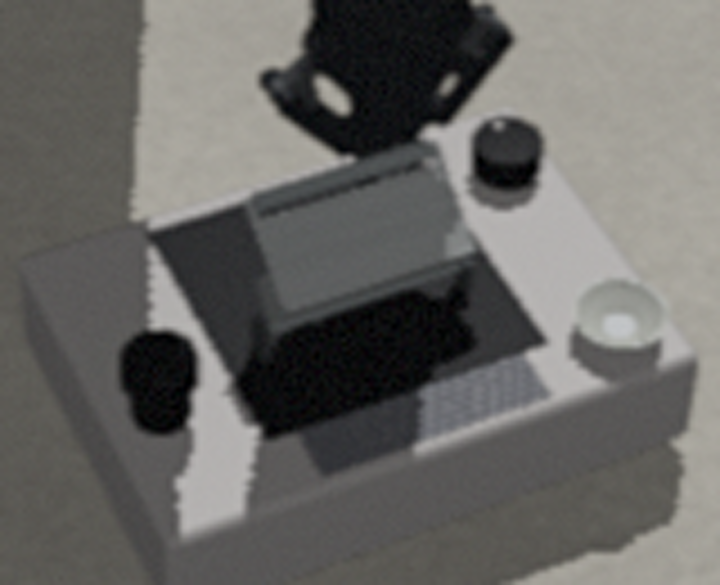

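The guard is tilting up on the finger, with its rear wall leaning back. I'll continue inward.

```bash
python3 -m crank '[{"offset":[-2,0,0],"twist":0},{"offset":[-4,0,0],"twist":0},{"offset":[-6,0,0],"twist":0},{"offset":[-8,0,0],"twist":0},{"offset":[-10,0,0],"twist":0},{"offset":[-12,0,0],"twist":0},{"offset":[-14,0,0],"twist":0},{"offset":[-14,0,0],"twist":0}]'
python3 - <<'E'
from h import *
import cv2
s=get_state();print(unit(s["eef_pos"]))
a=snapshot("wrist")["image"][:,:,::-1];b=snapshot("scene")["image"][190:320,240:400,::-1]
cv2.imwrite("pics/c4.png",cv2.resize(b,None,fx=4.5,fy=4.5,interpolation=cv2.INTER_CUBIC))
E
```

```text
clock: 6.25
eef_pos: [0.5627, 0.0148, 0.1033]
ee_rot: [-0.091, 0.996, -0.0, 0.0]
wrist_force: [-0.6, -0.4, -0.1]
grip_width: -0.002
finger_force: 0.0
[-18.23025359  30.49665882]
```

View pics/c4.png

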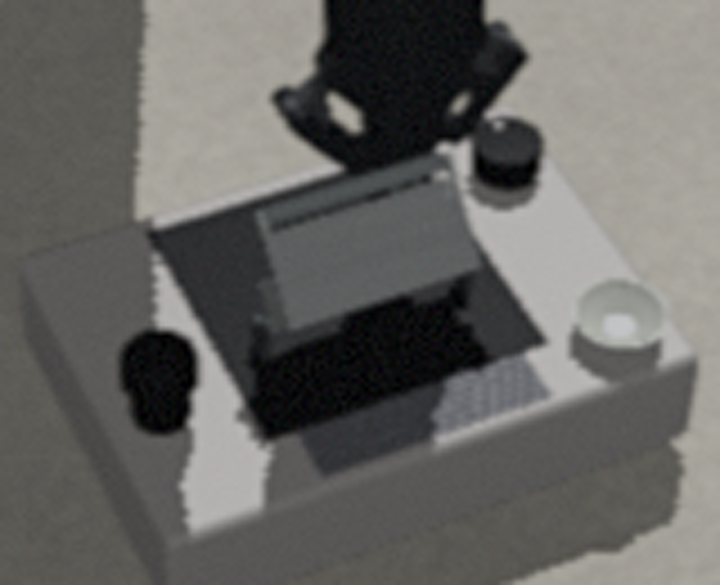

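The guard is well up and propped on the finger. Now I'll push the toggle towards the unit's right.

```bash
python3 -m crank '[{"offset":[0,-3,0],"twist":0},{"offset":[0,-6,0],"twist":0},{"offset":[0,-9,0],"twist":0},{"offset":[0,-12,0],"twist":0},{"offset":[0,-15,0],"twist":0},{"offset":[0,-18,0],"twist":0},{"offset":[0,-20,0],"twist":0},{"offset":[0,-22,0],"twist":0}]'
python3 -m crank '[{"offset":[0,-1,0],"twist":0},{"offset":[0,-2,0],"twist":0},{"offset":[0,-3,0],"twist":0},{"offset":[0,-4,0],"twist":0},{"offset":[0,-5,0],"twist":0},{"offset":[0,-6,0],"twist":0},{"offset":[0,-6,0],"twist":0},{"offset":[0,-6,0],"twist":0}]'
python3 -c "
from h import *
s=get_state();print(unit(s['eef_pos']),s['wrist_force'],s['torque'])"
```

```text
clock: 7.15
eef_pos: [0.5665, -0.0074, 0.1032]
ee_rot: [-0.091, 0.996, -0.0, 0.0]
wrist_force: [-0.3, 0.1, 0.7]
grip_width: 0.001
finger_force: 0.7
clock: 7.95
eef_pos: [0.5667, -0.0106, 0.1031]
ee_rot: [-0.092, 0.996, 0.001, -0.001]
wrist_force: [-0.6, 5.2, -0.4]
grip_width: -0.001
finger_force: 2.5
[-18.74333758   4.72755167] [-0.56096568  5.23393947 -0.35369462] [1.1121836  0.19697616 0.07266744]
```

The finger stopped at 5 N, more than four times the toggle friction, while the commanded position went about 2 mm further. That means the toggle is at its end stop. I'll back off sideways a little, check, then draw the finger out slowly.

```bash
python3 -m crank '[{"offset":[0,1,0],"twist":0},{"offset":[0,2,0],"twist":0},{"offset":[0,3,0],"twist":0},{"offset":[0,3,0],"twist":0},{"offset":[0,3,0],"twist":0},{"offset":[0,3,0],"twist":0},{"offset":[0,3,0],"twist":0},{"offset":[0,3,0],"twist":0}]'
python3 -c "
from h import *
s=get_state();print(unit(s['eef_pos']),s['wrist_force'],s['torque'])"
```

```text
clock: 8.75
eef_pos: [0.5667, -0.0103, 0.1033]
ee_rot: [-0.091, 0.996, -0.0, -0.0]
wrist_force: [-1.1, 0.6, -0.2]
grip_width: -0.0
finger_force: 0.6
[-18.66756506   5.02818434] [-1.1396598   0.63595909 -0.22824409] [0.21196622 0.16835099 0.03626294]
```

```bash
python3 -m crank '[{"offset":[0,2,0],"twist":0},{"offset":[0,4,0],"twist":0},{"offset":[3,5,0],"twist":0},{"offset":[7,5,0],"twist":0},{"offset":[11,5,0],"twist":0},{"offset":[15,5,0],"twist":0},{"offset":[19,5,0],"twist":0},{"offset":[23,5,0],"twist":0}]'
python3 -m crank '[{"offset":[4,0,0],"twist":0},{"offset":[8,0,0],"twist":0},{"offset":[12,0,0],"twist":0},{"offset":[16,0,0],"twist":0},{"offset":[20,0,0],"twist":0},{"offset":[25,0,0],"twist":0},{"offset":[32,0,0],"twist":0},{"offset":[42,0,0],"twist":0}]'
python3 -m crank '[{"offset":[5,0,-2],"twist":0},{"offset":[10,0,-15],"twist":0},{"offset":[10,0,-40],"twist":0},{"offset":[10,0,-70],"twist":0},{"offset":[10,0,-100],"twist":0},{"offset":[10,0,-120],"twist":0},{"offset":[10,0,-130],"twist":0},{"offset":[10,0,-130],"twist":0}]'
python3 - <<'E'
from h import *
import cv2
b=snapshot("scene")["image"][190:330,230:405,::-1];a=snapshot("wrist")["image"][:,:,::-1]
t=snapshot("top")["image"][150:290,245:420,::-1]
r=lambda i,w,h:cv2.resize(i,(w,h),interpolation=cv2.INTER_CUBIC)
cv2.imwrite("pics/c5.png",cv2.vconcat([cv2.hconcat([r(b,400,300),r(t,400,300)]),cv2.hconcat([r(a,400,300),r(cv2.imread("pics/scene0.png")[190:330,230:405],400,300)])]))
E
```

```text
clock: 9.55
eef_pos: [0.5429, -0.0092, 0.1034]
ee_rot: [-0.091, 0.996, -0.0, -0.0]
wrist_force: [-0.8, -0.4, -0.4]
grip_width: -0.003
finger_force: 0.2
clock: 10.35
eef_pos: [0.5018, -0.0167, 0.1034]
ee_rot: [-0.091, 0.996, -0.0, 0.0]
wrist_force: [-0.0, 0.6, 0.1]
grip_width: 0.001
finger_force: 0.0
clock: 11.15
eef_pos: [0.4929, -0.0185, 0.235]
ee_rot: [-0.091, 0.996, -0.0, 0.002]
wrist_force: [0.5, 0.1, 0.2]
grip_width: -0.006
finger_force: 0.0
```

View pics/c5.png

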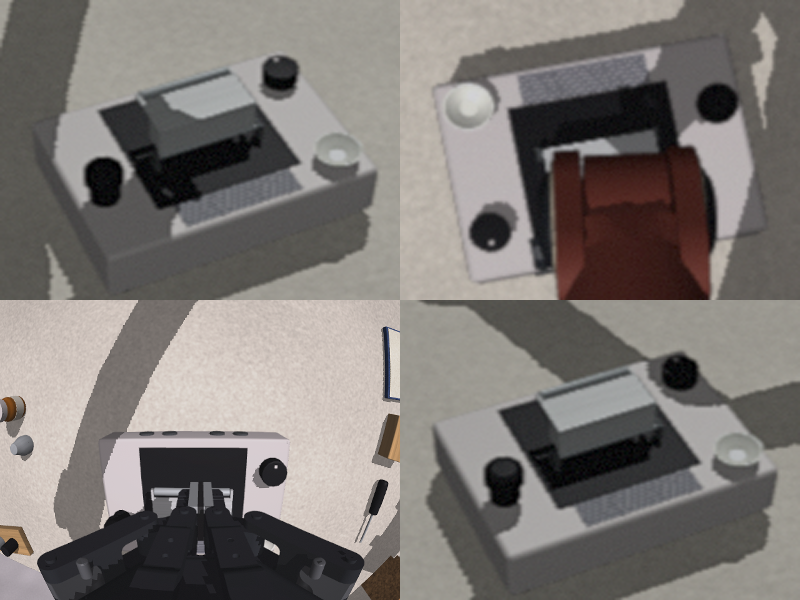

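The guard at (195,110) in the scene panel looks just as it did at the start (bottom right), fully shut. The eyepiece and dish haven't moved, and the arm is clear.

```bash
python3 -c "
from bench import *
print(finish_job())"
```

```text
the job is handed in; nothing more can be done
None
```

The job is handed in at about 11 s: guard lifted and propped, toggle pushed right to what felt like its end stop (about 5 N, not seen directly), and finger drawn out with the guard looking fully shut and the eyepiece and dish where they were.

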